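Shut and bolt the core drawer

ROBOT

A 6-joint arm with a two-finger parallel gripper is mounted at the origin on a cart in front of the work surface, level with it; the furniture and walls round the work are solid. World frame = base frame: x ahead of the robot, y to its left, z up, the work surface at z = 0. Lengths are in m, angles in rad, forces in N, time in s.
With the tool pointing down it reaches from about 0.35 to 0.875 m from the base axis. Payload 15.5 kg.
Tool frame: the origin (TCP) lies at the very end of the fingers, on their centre line; the grasp point (between the pads) lies 19 mm behind it; z points along the fingers, y is the line along which they close (so a half turn about z gives the same grasp; the last joint's range is limited). The gripper opens to 85 mm and grips with 20 to 120 N. Pads are 22 mm wide; open, the fingers measure 114 mm over their backs; the gripper's body (76 mm by 85 mm) begins 54 mm behind the grasp point. The pads swing forward as they close: fully open they stand 13 mm farther back than shut.
Start: joints at [1.103, 0.494, 1.345, -0, 1.302, -0.096], TCP at [0.228, 0.582, 0.231] pointing down, gripper open.
Joint ranges: [-2.91, 2.91], [-0.82, 2.16], [0.22, 2.67], [-1.22, 4.37], [0.12, 2.79], [-3.08, 3.08]. Speed limits (rad/s): [1.89, 1.89, 2.57, 3.01, 3.01, 3.01].

INTERFACE

Orientations are given as [roll, pitch, yaw] about the fixed x, y, z axes, in that order (R = Rz(yaw) Ry(pitch) Rx(roll)).
In Python, from plant import env, set_gripper, planner, cams, find_in, spot_point gives the robot as it stands. Calls block until the motion is done:
- env.move_pose(position, orientation): joint-space move of the TCP to a pose.
- env.move_l(position, rotation=None, max_speed=0.15): straight line of the TCP; rotation=None keeps the orientation; max_speed is the mean speed in m/s.
- env.move_joints(angles): joint-space move.
- set_gripper(opening, force=None): finger opening in m; force is the grip in N (None keeps the last); returns when the fingers have stopped.
- env.sleep(seconds).
- planner.ik(position, orientation): joint angles nearest the present ones, or None.
- env.sense(): the state.
- cams.grab_frame(name): name is "side" or "top" or "wrist"; returns a dict with "color" (420x560x3 uint8, red, green, blue), "mtx" (3x3 intrinsics, pixels), "R" (3x3) and "t" (3): a world point X has camera coordinates R X + t; the wrist camera has in their place "T_tool_cam" (4x4, takes a point from camera to tool coordinates, whose origin is the TCP and whose axes are the flange's). Camera axes: x right, y down, z forward; pixel columns grow to the right and rows downward; lengths in m; the calibration is good to about 2 mm. The wrist camera is an equidistant fisheye: a pixel r from the principal point sees the ray r / f radians off the axis. A picture is of the moment at which its call begins: read the wrist's pose just before it. There is no depth.
A pose or a line that the arm cannot do raises env.IKError and nothing moves.
- env.hand_in(): hands the job in; it is judged then, once.
Trained networks look in a picture, given as the dict that the camera call returned (one of the last four; its "shot" number tells which), for a name from the list of things; names that differ only in an ending like _2 or _b are one class to them, and where a whole thing is asked for, a point or a joint stands for the part that bears it (a point fixed in the world has none). Each returns a list of dicts, best first, with "conf" (0 to 1); they miss things now and then, are a little off and sometimes report something else, mostly with a low value. They report only what shows in the picture. A call takes as long as a camera call.
- find_in(picture, target): "box" ([left, top, right, bottom] in pixels, round what is visible of it).
- spot_point(picture, target): "pixel" ([column, row] in pixels: a listed point, or the origin of a listed thing).
The state is a dict: "time": time; "q": joint angles; "qvel": joint speeds; "joint_efforts": joint torques, N m; "position": TCP position; "orientation": TCP orientation; "force": force on the tool from outside, world axes, zero at the start; "moment": the same for the moment, N m; "gripper_width": finger opening in m; "grip_force": force on a finger pad.
Only numpy, scipy, OpenCV 4.12 (cv2) and the standard library are available. Lean on these libraries where they do the work, as an engineer would, in place of code of your own. Each camera call takes 0.05 s, during which the arm holds its last target. There are 200 camera calls.

TASK

Two small grey drawer cabinets stand open on the bench. With the fingertips, push the drawer that holds the two drilled rock cores (plain cylinders) fully home, gently so that the cores stay standing in it, and then push the knob of the bolt on top of that cabinet all the way across so that the bolt locks the drawer. Grasp and lift nothing, leave the drawer with the rough rock and its bolt as they are, and do not disturb the vials or the brass weight.

Things in the scene. Friction and masses are not known exactly. Their poses are not given: they have to be found in the camera images.
- core_unit: Bench-top one-drawer cabinet of grey steel whose drawer holds the two drilled cores; 140 deep (x), 120 wide (y), 70 high (z) mm, fixed. Origin: centre of its underside. +x points to its back; the drawer opens towards -x. On its top lies a steel bolt along y in two straps (y = 3 and 54, x = -50, tops at z = 88 mm). The two cabinets are alike, may change places and are turned up to 0.3 rad.
- core_drawer (a joint): Drawer of the core cabinet: 0 = fully home (a hard stop), larger = that many metres pulled out (0.065 to 0.09 at the start, at most 0.10). Slides with about 2 N of friction plus 8 N per m/s, and stays where it is left.
- core_drawer_front (a point): Centre of the outer face of the core drawer's flat front plate, 40 mm above the bench; it lies at cabinet x = -78 mm minus the drawer joint value. Plate 120 wide, 70 high (z = 5 to 75), 8 thick mm, no handle, thin blank label frame. A keeper loop on its upper edge (cabinet y = -28 to -8, up to z = 94 mm) reaches 38 mm back over the cabinet's top once shut.
- core_bolt (a joint): Bolt of the core cabinet: 0 = withdrawn, 0.030 = fully thrown (hard stop), its rod then through the keeper loop of the shut drawer. Starts at 0 to 0.005. Grows as the knob is pushed towards the cabinet's -y (to the robot's right). About 1.5 N of friction; stays where left. It can also be thrown while the drawer is open, but then locks nothing.
- core_bolt_knob (a point): Top centre of the core cabinet's bolt knob, an upright steel pin 10 mm in diameter, 106 mm above the bench, free from z = 89 mm (strap top) up. In the cabinet's frame it stands at x = -50 mm, y = +43 mm when withdrawn and y = +13 mm when thrown.
- rock_unit: Bench-top one-drawer cabinet of grey steel whose drawer holds the rough rock; 140 deep (x), 120 wide (y), 70 high (z) mm, fixed. Origin: centre of its underside. +x points to its back; the drawer opens towards -x. On its top lies a steel bolt along y in two straps (y = 3 and 54, x = -50, tops at z = 88 mm). The two cabinets are alike, may change places and are turned up to 0.3 rad.
- rock_drawer (a joint): Drawer of the rock cabinet: 0 = fully home (a hard stop), larger = that many metres pulled out (0.065 to 0.09 at the start, at most 0.10). Slides with about 2 N of friction plus 8 N per m/s, and stays where it is left.
- rock_drawer_front (a point): Centre of the outer face of the rock drawer's flat front plate, 40 mm above the bench; it lies at cabinet x = -78 mm minus the drawer joint value. Plate 120 wide, 70 high (z = 5 to 75), 8 thick mm, no handle, thin blank label frame. A keeper loop on its upper edge (cabinet y = -28 to -8, up to z = 94 mm) reaches 38 mm back over the cabinet's top once shut.
- rock_bolt (a joint): Bolt of the rock cabinet: 0 = withdrawn, 0.030 = fully thrown (hard stop), its rod then through the keeper loop of the shut drawer. Starts at 0 to 0.005. Grows as the knob is pushed towards the cabinet's -y (to the robot's right). About 1.5 N of friction; stays where left. It can also be thrown while the drawer is open, but then locks nothing.
- rock_bolt_knob (a point): Top centre of the rock cabinet's bolt knob, an upright steel pin 10 mm in diameter, 106 mm above the bench, free from z = 89 mm (strap top) up. In the cabinet's frame it stands at x = -50 mm, y = +43 mm when withdrawn and y = +13 mm when thrown.
- core_tall: Loose drilled rock core, dark grey cylinder 25 mm across and 36 mm tall, standing upright in the core drawer. Origin: centre of its underside; z up.
- core_short: Loose drilled rock core, pale grey cylinder 25 mm across and 30 mm tall, standing upright in the core drawer beside the other. Origin: centre of its underside; z up.
- rough_rock: Loose rough brown rock, 51 x 53 x 39 mm, lying in the rock drawer. Origin: centre of its underside.
- vial_black: Loose capped glass vial with a black cap, 25 mm across, 58 mm tall, standing at the back of the core cabinet's top (its top 128 mm above the bench). Origin: centre of its underside; z up.
- vial_white: Loose capped glass vial with a white cap, 25 mm across, 58 mm tall, standing at the back of the rock cabinet's top. Origin: centre of its underside; z up.
- weight: Loose knobbed brass weight, 28 mm across, 39 mm tall, standing on the bench. Origin: centre of its underside; z up.

How it is judged:
On the way, in this order (a step that is already met when the one before it is completed fails the run):
1. the core drawer is pushed fully home (value of joint core_drawer below 0.004 m), for 0.2 s.
2. then its bolt is thrown fully across (value of joint core_bolt above 0.025 m), for 0.2 s.
At the end, for the whole second after the job is handed in: The core drawer is within 4 mm of home, its bolt is thrown at least 25 of its 30 mm, both cores stand upright (within 0.3 rad) and at rest on the floor of the drawer inside the cabinet, and the rock drawer is still open and unbolted (value of joint core_drawer below 0.004 m and value of joint core_bolt above 0.025 m and angle between each of core_tall, core_short's own z axis and vertical below 0.3 rad and x of each of core_tall, core_short in the frame of core_unit above -0.075 m and z of each of core_tall, core_short in the frame of core_unit below 0.022 m and linear speed of each of core_tall, core_short below 0.02 m/s and value of joint rock_drawer above 0.05 m and value of joint rock_bolt below 0.012 m); the robot touches nothing.
It fails at once if a core is lifted off the drawer's floor (z of any of core_tall, core_short in the frame of core_unit above 0.032 m).
It fails at once if a core is knocked over (angle between any of core_tall, core_short's own z axis and vertical above 0.6 rad).
It fails at once if the rock cabinet's drawer, bolt or rock is moved by more than 10 mm (distance of any of rock_drawer_front, rock_bolt_knob from where it was at the start of the episode above 0.01 m or distance of rough_rock from where it was at the start of the episode above 0.012 m).
It fails at once if a vial or the brass weight is moved by more than 15 mm or tipped (distance of any of vial_black, vial_white, weight from where it was at the start of the episode above 0.015 m or angle between any of vial_black, vial_white, weight's own z axis and vertical above 0.4 rad).
It also fails if it takes over 45 s, if anything falls off the work surface, if the arm or the gripper's body presses on something with over 40 N, if the wrist force passes 120 N, or if a joint passes its speed limit or range.

## Working session

There is one attempt and no reset: what is moved stays moved. The work goes in short steps, each a Python script; the robot and the scene stay as the last script left them, time stands still between calls to the robot, and variables do not carry over. Pictures are saved under pics/ and viewed, at most 10 in all, crops included, and the job is handed in when it is done.

```bash
ls; mkdir -p pics; cat > look.py <<'E'
from plant import env,set_gripper,planner,cams,find_in,spot_point
import cv2,numpy as np
E
python3 - <<'E'
from look import *
print(env.sense()['time'])
for n in ("side","top"):
    f=cams.grab_frame(n)
    cv2.imwrite(f"pics/{n}0.png",f["color"][:,:,::-1])
    print(n,f["mtx"].tolist(),f["R"].tolist(),f["t"].tolist())
    for t in ["core_drawer_front","core_bolt_knob","rock_drawer_front","rock_bolt_knob","core_tall","core_short","rough_rock","vial_black","vial_white","weight","core_unit","rock_unit"]:
        print(t,[(np.round(d["pixel"]).tolist(),round(d["conf"],2)) for d in spot_point(f,t)][:2])
E
```

```text
pics
plant.py
0.0
side [[481.06589994623164, 0.0, 273.43119744655274], [0.0, 481.06589994623164, 208.44437872521954], [0.0, 0.0, 1.0]] [[0.9776681266811267, -0.20910113983706619, -0.02101778748241797], [-0.10242048802243976, -0.3867550525190509, -0.9164772626662546], [0.18350770475667136, 0.8981632605878652, -0.3995343284689221]] [-0.5513082642763426, 0.05738003238970273, 1.061300169310255]
core_drawer_front [([234.0, 284.0], 0.6)]
core_bolt_knob [([298.0, 241.0], 0.46)]
rock_drawer_front [([248.0, 234.0], 0.57)]
rock_bolt_knob [([300.0, 196.0], 0.42)]
core_tall [([266.0, 290.0], 0.58)]
core_short [([258.0, 311.0], 0.76)]
rough_rock [([281.0, 247.0], 0.81)]
vial_black [([355.0, 273.0], 0.84), ([349.0, 214.0], 0.74)]
vial_white [([352.0, 213.0], 0.67)]
weight [([219.0, 226.0], 0.61)]
core_unit [([327.0, 312.0], 0.72)]
rock_unit [([329.0, 250.0], 0.91), ([300.0, 198.0], 0.59)]
top [[427.1634619749023, 0.0, 280.19245368475623], [0.0, 427.1634619749023, 205.49619412925705], [0.0, 0.0, 1.0]] [[-0.16986202697444427, -0.9854601722659125, -0.003891101357026336], [-0.9619731514832448, 0.1666680728471733, -0.2164010381647991], [0.2139031267128339, -0.03301518394688749, -0.976296804261607]] [-0.13454612561120824, 0.5710101135228043, 0.8518053424193361]
core_drawer_front [([355.0, 253.0], 0.65), ([369.0, 235.0], 0.34)]
core_bolt_knob [([348.0, 197.0], 0.57)]
rock_drawer_front [([272.0, 239.0], 0.74), ([272.0, 213.0], 0.2)]
rock_bolt_knob [([275.0, 172.0], 0.17)]
core_tall [([346.0, 229.0], 0.59)]
core_short [([365.0, 236.0], 0.51)]
rough_rock [([273.0, 212.0], 0.9), ([359.0, 188.0], 0.68)]
vial_black [([370.0, 165.0], 0.63)]
vial_white [([267.0, 145.0], 0.64)]
weight [([220.0, 275.0], 0.6)]
core_unit [([362.0, 189.0], 0.66)]
rock_unit [([274.0, 174.0], 0.97)]
```

```bash
python3 - <<'E'
import cv2
a=cv2.imread("pics/top0.png")[100:310,170:450]; cv2.imwrite("pics/top0c.png",cv2.resize(a,(800,600),interpolation=2))
a=cv2.imread("pics/side0.png")[150:360,170:450]; cv2.imwrite("pics/side0c.png",cv2.resize(a,(800,600),interpolation=2))
E
```

```text
(no output)
```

View pics/top0c.png

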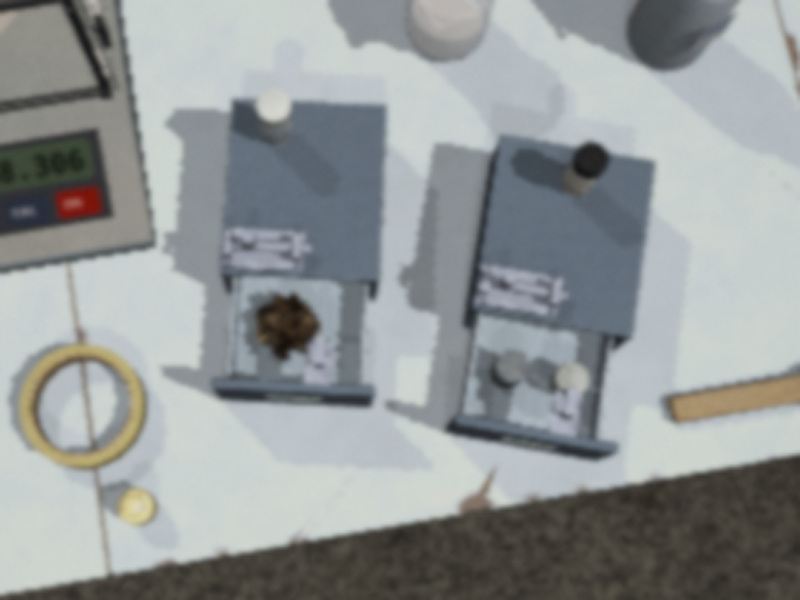

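View pics/side0c.png

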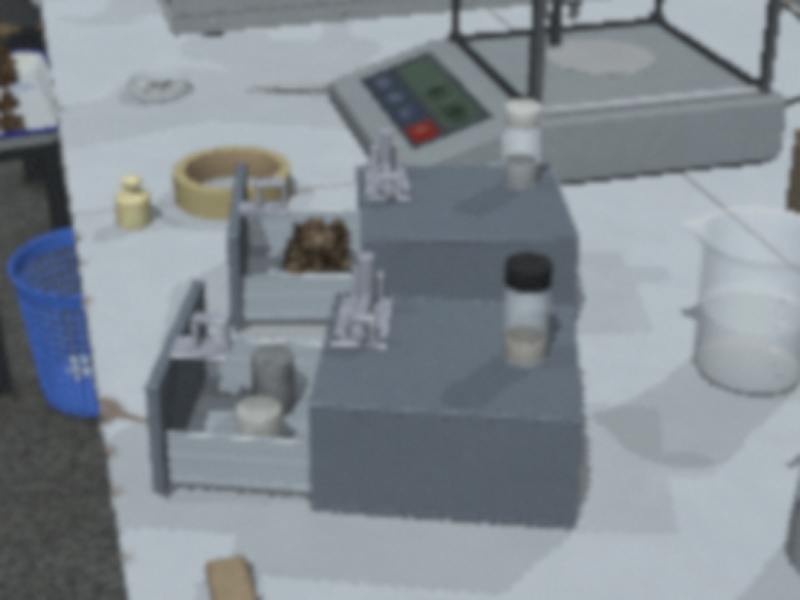

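The core cabinet is the nearer, right-hand one. In the top crop its top corners are at about (500,137), (655,160), (632,338) and (470,310). In the side crop, the knob top is at (367,256) and the right wall's corners are at (315,408), (577,405), (315,508) and (577,524).

```bash
cat > fit.py <<'E'
from look import *
from scipy.optimize import least_squares
def fit(top,side,knob0=0.0,fit_b=True):
    fs={n:cams.grab_frame(n) for n in("top","side")}
    def pj(n,X):
        f=fs[n];c=f["R"]@X+f["t"];p=f["mtx"]@c;return p[:2]/p[2]
    def W(p,L):
        c,s=np.cos(p[2]),np.sin(p[2]);return np.array([p[0]+c*L[0]-s*L[1],p[1]+s*L[0]+c*L[1],L[2]])
    obs=[("top",l,px) for l,px in top]+[("side",l,px) for l,px in side]
    res=lambda p:np.concatenate([pj(n,W(p,l(p)))-px for n,l,px in obs])
    r=least_squares(res,[.55,-.2,0,.075,.002],loss="soft_l1",f_scale=2)
    return r.x,res(r.x).reshape(-1,2),W
E
python3 - <<'E'
from fit import *
k=lambda x,y,z:(lambda p:np.array([x,y,z]))
c=lambda x,y:np.array([170+x*.35,100+y*.35])
s=lambda x,y:np.array([170+x*.35,150+y*.35])
knob=lambda p:np.array([-.05,.043-p[4],.106])
fr=lambda y,z:(lambda p:np.array([-.078-p[3],y,z]))
top=[(k(.07,.06,.07),c(500,137)),(k(.07,-.06,.07),c(655,160)),(k(-.07,-.06,.07),c(632,338)),(k(-.07,.06,.07),c(470,310)),
 (fr(0,.04),(355,253)),(knob,(348,197)),(fr(.06,.075),c(452,428)),(fr(-.06,.075),c(612,452))]
side=[(k(-.07,-.06,.07),s(315,408)),(k(.07,-.06,.07),s(577,405)),(k(-.07,-.06,0),s(315,508)),(k(.07,-.06,0),s(577,524)),
 (fr(0,.04),(234,284)),(knob,(298,241)),(fr(-.06,.005),s(155,493)),(fr(-.06,.075),s(152,388)),(fr(.06,.075),s(193,284))]
p,r,W=fit(top,side)
print(p.round(4));print(r.round(1).tolist())
print("front",W(p,[-.078-p[3],0,.04]),"knob",W(p,[-.05,.043-p[4],.106]))
E
```

```text
[ 0.5601 -0.4217 -0.3338  0.0759  0.0055]
[[-1.8, -2.0], [-1.4, -1.6], [-0.2, -1.6], [0.0, -0.8], [0.3, -0.0], [0.9, -0.7], [1.1, -3.4], [3.0, -2.3], [-2.6, -2.7], [2.0, 3.3], [-1.8, 1.0], [-0.9, 1.0], [-2.7, -1.2], [-1.7, -2.1], [0.5, 0.4], [-1.4, -1.3], [-0.4, -2.7]]
front [ 0.41469575 -0.37127139  0.04      ] knob [ 0.52515787 -0.36992484  0.106     ]
```

```bash
cat > arm.py <<'E'
from look import *
P=np.array([.5601,-.4217]);YAW=-.31
u=np.array([np.cos(YAW),np.sin(YAW)]);v=np.array([-u[1],u[0]])
def W(x,y,z): return np.r_[P+u*x+v*y,z]
def F():
    f=np.array(env.sense()["force"]);return f[:2]@u,f[:2]@v,f[2]
def tcp():
    s=env.sense();d=np.array(s["position"]);return (d[:2]-P)@u,(d[:2]-P)@v,d[2]
E
python3 - <<'E'
from arm import *
s=env.sense();print(s["orientation"],s["time"])
print(np.round(cams.grab_frame("wrist")["T_tool_cam"],3).tolist())
for yaw in (YAW,YAW+np.pi):
    print(yaw,planner.ik(W(-.195,0,.22),[np.pi,0,yaw]),planner.ik(W(-.089,0,.05),[np.pi,0,yaw]),planner.ik(W(-.05,.08,.094),[np.pi,0,yaw]))
E
```

```text
[-3.14156957e+00 -9.34569061e-07  2.76881103e+00] 1.4
[[0.001, -0.956, -0.294, 0.076], [1.0, 0.0, 0.001, 0.001], [-0.001, -0.294, 0.956, -0.143], [0.0, 0.0, 0.0, 1.0]]
-0.31 [-8.83523931e-01  3.60601646e-01  1.61484815e+00 -4.44089210e-16
  1.16614286e+00  9.97272396e-01] [-7.89416201e-01  6.97510132e-01  1.53281734e+00 -4.44089210e-16
  9.11265183e-01  1.09138013e+00] [-6.46170849e-01  6.51523774e-01  1.47084600e+00 -4.44089210e-16
  1.01922288e+00  1.23462548e+00]
2.831592653589793 [-0.88352393  0.36060165  1.61484815  0.          1.16614286 -2.14432026] [-0.7894162   0.69751013  1.53281734  0.          0.91126518 -2.05021253] [-0.64617085  0.65152377  1.470846    0.          1.01922288 -1.90696718]
```

```bash
python3 - <<'E'
from arm import *
set_gripper(0.0)
env.move_pose(W(-.195,0,.22),[np.pi,0,YAW])
env.move_l(W(-.195,0,.05),max_speed=.12)
print(env.sense()["time"],F(),tcp())
x=-.195
while x<-.155:   # seek contact
    x+=.004; env.move_l(W(x,0,.05),max_speed=.04); f=F()
    if abs(f[0])>1: break
print("contact",x,f,env.sense()["time"])
f=cams.grab_frame("side");cv2.imwrite("pics/c1.png",cv2.resize(f["color"][150:360,170:450,::-1],(560,420)))
E
```

```text
7.1167 (np.float64(-0.06916341582507285), np.float64(0.5809082118194892), np.float64(0.2381157219871367)) (np.float64(-0.19472198466826554), np.float64(-0.00017767545680990023), np.float64(0.050506861716306))
contact -0.15499999999999997 (np.float64(0.5745923814072447), np.float64(-0.2547941168759569), np.float64(0.07164996446107559)) 9.6167
```

View pics/c1.png

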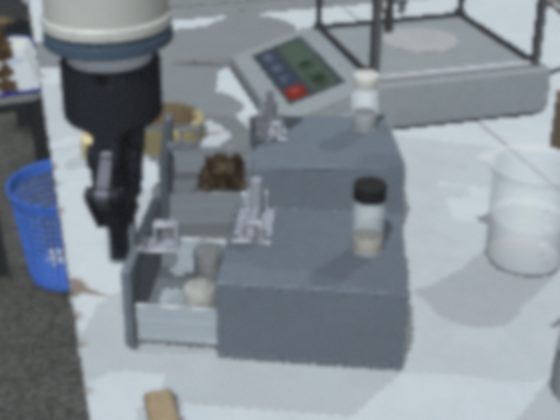

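The drawer plate has already moved in (side-view left edge from about 106 to 125 px) and the cores are standing, so I'll keep pushing.

```bash
python3 - <<'E'
from arm import *
env.move_l(W(-.103,0,.05),max_speed=.04)
print(F(),env.sense()["time"])
x=-.103
while x<-.070:
    x+=.0015; env.move_l(W(x,0,.05),max_speed=.03); f=F()
    print(round(x,4),np.round(f,1),np.round(tcp()[0],4))
    if f[0]<-8: break
print(env.sense()["time"])
f=cams.grab_frame("side");cv2.imwrite("pics/c2.png",cv2.resize(f["color"][150:360,170:450,::-1],(560,420)))
E
```

```text
(np.float64(-0.6360346570330215), np.float64(0.4135691678134515), np.float64(0.24210617122844405)) 11.1167
-0.1015 [-0.4  0.1  0.8] -0.1015
-0.1 [-1.4 -0.1  0. ] -0.0999
-0.0985 [-0.8  0.3 -0.1] -0.0983
-0.097 [-0.7 -0.5 -0.4] -0.0968
-0.0955 [-0.9 -0.4 -0. ] -0.0953
-0.094 [-0.4 -0.5 -0.4] -0.0938
-0.0925 [-0.6 -0.6 -0.3] -0.0923
-0.091 [-0.7 -0.5 -0.9] -0.0908
-0.0895 [-4.8 -0.5  1.6] -0.0899
-0.088 [-13.   -3.9   9.1] -0.0898
13.6167
```

View pics/c2.png

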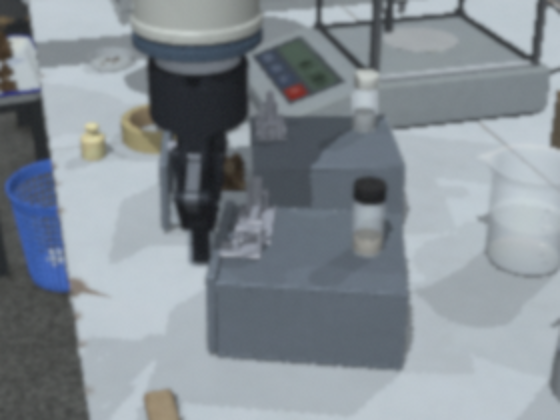

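The drawer is home: a hard stop at TCP x of -0.090, where I expected it. Next I'll throw the bolt.

```bash
python3 - <<'E'
from arm import *
env.move_l(W(-.115,0,.05),max_speed=.06)
env.move_l(W(-.115,0,.18),max_speed=.15)
env.move_l(W(-.051,.085,.18),max_speed=.15)
env.move_l(W(-.051,.085,.095),max_speed=.1)
print(env.sense()["time"],np.round(F(),1),np.round(tcp(),4))
env.move_l(W(-.051,.045,.095),max_speed=.04)
print(np.round(F(),1),np.round(tcp(),4))
y=.045
while y>.012:
    y-=.0015; env.move_l(W(-.051,y,.095),max_speed=.03); f=F()
    print(round(y,4),np.round(f,1),np.round(tcp()[1],4))
    if f[1]>8: break
print(env.sense()["time"])
f=cams.grab_frame("side");cv2.imwrite("pics/c3.png",cv2.resize(f["color"][150:360,170:450,::-1],(800,600)))
E
```

```text
17.1417 [ 0.5  0.6 -0.8] [-0.0506  0.0848  0.0956]
[-0.9 -0.6 -0.2] [-0.0508  0.0451  0.0951]
0.0435 [0.7 2.1 0.8] 0.0436
0.042 [-1.2  0.9  0.1] 0.0419
0.0405 [-0.6  1.8  0.7] 0.0404
0.039 [-0.2  0.8  0.5] 0.0389
0.0375 [-1.   0.9  0.1] 0.0374
0.036 [-0.5  0.8 -0.2] 0.0359
0.0345 [-0.3  0.8 -0.7] 0.0344
0.033 [-1.4  1.7 -0.1] 0.0329
0.0315 [-0.6  1.7  0.5] 0.0314
0.03 [-1.3  4.4  1.2] 0.0303
0.0285 [-0.3 11.4  1.1] 0.0296
21.0417
```

View pics/c3.png

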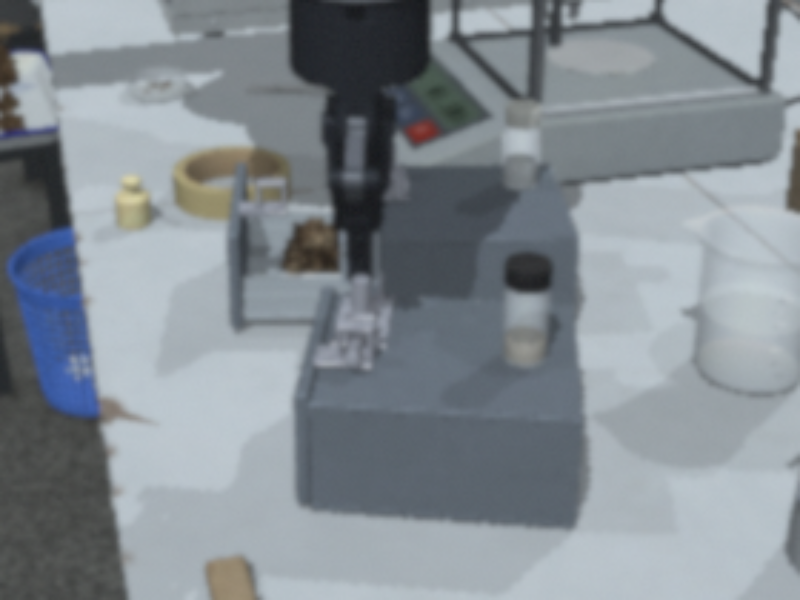

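The bolt hit its stop at y of 0.030, matching the knob's thrown position plus the finger half-width. I'll retreat and check.

```bash
python3 - <<'E'
from arm import *
env.move_l(W(-.051,.06,.095),max_speed=.06)
env.move_l(W(-.051,.06,.2),max_speed=.15)
env.move_l(W(-.18,.06,.26),max_speed=.15)
f=cams.grab_frame("side");cv2.imwrite("pics/c4.png",cv2.resize(f["color"][150:360,170:450,::-1],(800,600),interpolation=2))
print(spot_point(f,"core_bolt_knob")[:1],spot_point(f,"core_drawer_front")[:1],env.sense()["time"])
for y in (.043,.013):
    X=f["mtx"]@(f["R"]@W(-.051,y,.106)+f["t"]); print(y,X[:2]/X[2])
E
```

```text
[{'pixel': [298.5, 246.3], 'conf': 0.49}] [{'pixel': [279.0, 286.8], 'conf': 0.78}] 23.8667
0.043 [295.28256544 237.61688347]
0.013 [294.1863891  246.25513175]
```

View pics/c4.png

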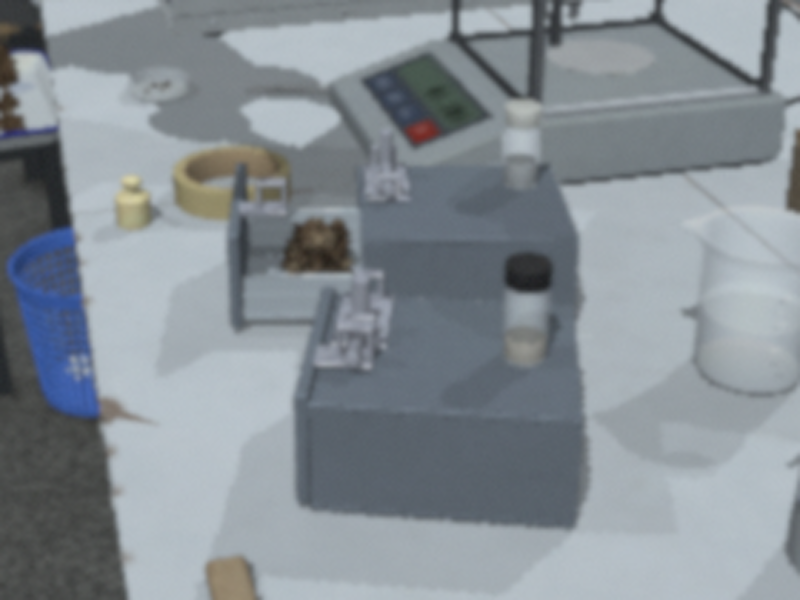

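The knob is at row 246.3, against 246.3 predicted for fully thrown. The drawer is flush, and the rock drawer, vials and weight look unchanged.

```bash
python3 -c "
from look import *
print(env.hand_in())"
```

```text
the job is handed in; nothing more can be done
None
```

I pushed the core drawer home to its hard stop, threw its bolt fully across to its stop, and handed the job in at about 24 s; the cores were last seen standing early in the push and can't be seen with the drawer shut, and the hand-in returned no verdict.

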